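Roll the jar into the date coder's vee and clamp it

ROBOT

A 6-joint arm with a two-finger parallel gripper is mounted at the origin on the work surface. World frame = base frame: x ahead of the robot, y to its left, z up, the work surface at z = 0. Lengths are in m, angles in degrees, forces in N, time in s.
With the tool pointing down it reaches from about 0.25 to 0.725 m from the base axis. Payload 9.7 kg.
Tool frame: the origin (TCP) lies at the very end of the fingers, on their centre line; the grasp point (between the pads) lies 19 mm behind it (bot.pinch_z is the distance from the TCP to the grasp point, in m); x points along the fingers, z is the direction in which the jaws open and shut, and the axes are right-handed (so a half turn about x gives the same grasp; the last joint's range is limited). The gripper opens to 85 mm and grips with 20 to 120 N. Pads are 22 mm wide; open, the fingers measure 114 mm over their backs; the gripper's body (76 mm by 85 mm) begins 54 mm behind the grasp point. The pads swing forward as they close: fully open they stand 13 mm farther back than shut.
Start: joints at [-65.947, 4.979, 10.078, 95.1, 0, 90], TCP at [0.224, -0.502, 0.231] pointing down, gripper open.
Joint ranges: [-179.16, 179.16], [-48.56, 103.87], [-65.8, 70.77], [-126.05, 130.52], [-82.76, 87.17], [-180, 180]. Speed limits (degrees/s): [127.2, 127.2, 147.25, 180, 180, 180].

INTERFACE

Orientations are given as [roll, pitch, yaw] about the fixed x, y, z axes, in that order (R = Rz(yaw) Ry(pitch) Rx(roll)).
In Python, from workcell import bot gives the robot as it stands.
- The arm moves only by the tool play_rows, never from a script. Its argument "rows" is a list of rows, each a list of 3 entries, a list of its own where there are three numbers: the shift along the tool's x, y, z in cm, then the turn about the tool's x in degrees, then the finger opening in cm, from 0 to 8.54. A call has 1 to 12 rows; each row is the pose to reach, as a shift and turn from the pose commanded when the call began, along the tool's axes at that moment; what a row does not reach only later rows make up. A row lasts 1/12 s, in which the tool goes at most 41.7 mm and 7.16 degrees, less where a joint would pass 70% of its speed; a pose out of reach is approached as far as the arm can. A call with a gripper value outside its range is refused whole. The fingers move at their own pace and stop on an object; "squeeze" is the grip in N (left out, the last holds). Time passes only in rows, so rows that repeat a pose let the fingers close. It gives the time, the measured TCP pose, the force and the opening at its end, in the units of the state.
- bot.get_obs(): the state, without advancing time (a new reading comes with each control period).
- bot.camera(name): name is "scene" or "side" or "wrist"; returns (picture, depth): 384x512x3 uint8, blue, green, red; 384x512 float32, m along the optical axis (not along the pixel's ray), 0 where there is no reading.
- bot.camera_model(name): a dict with "fx", "fy", "cx", "cy" (pixels), "origin" and "attitude" of the camera in the world; the wrist camera has in their place "mount" (4x4, takes a point from camera to tool coordinates, whose origin is the TCP and whose axes are the tool frame's). Camera axes: x right, y down, z forward; pixel columns grow to the right and rows downward; lengths in m; the calibration is good to about 2 mm. The wrist camera is an equidistant fisheye: a pixel r from the principal point sees the ray r / f radians off the axis. A picture is of the moment at which its call begins: read the wrist's pose just before it. camera_model takes no time and is no camera call.
- bot.job_done(): hands the job in, once; it reports no verdict.
The state is a dict: "time": time; "q": joint angles; "qd": joint speeds; "joint_efforts": joint torques, N m; "ee_pos": TCP position; "tcp_rot": TCP orientation; "wrist_force": force on the tool from outside, world axes, zero at the start; "torque": the same for the moment, N m; "opening": finger opening in m.
Only numpy, scipy, OpenCV 4.12 (cv2) and the standard library are available. Lean on these libraries where they do the work, as an engineer would, in place of code of your own. Each camera call takes 0.05 s, during which the arm holds its last target.

TASK

Get the red jar ready for its lid to be date-coded: roll it along the coder's infeed deck, without lifting it off, until it drops into the white vee cradle under the raised hold-down arm, and let it come to rest there by itself. Then bring the hold-down arm down by its handle bar until the rubber roller presses on the jar, and let go of everything. Leave the other things on the bench where they are.

Things in the scene. Friction and masses are not known exactly. Their poses are not given: they have to be found in the camera images.
- jar: Glass jar of red preserve, gold lid, 0.3 to 0.48 kg, lying on the deck, lid towards the print head. It rolls easily but stays where left. 92 mm long. Origin on its axis, halfway along. Its own y axis runs from base (y = -46 mm) to lid top (+46): glass 64 mm diameter up to y = +26, then 59 mm diameter. Its x and z axes turn as it rolls.
- vee (a point): Fixed point 117 mm above the bench where the jar's origin lies when seated in the white vee. Level frame: x = rolling direction, from deck to vee, away from the robot; y along the vee to the print head; z up. The vee is a 90 degree groove: near flank from the deck's end (x = -28 mm, z = -17) down to x = 0, far flank up to x = 38, z = -7. A jar whose axis passes x = -28 rolls in by itself.
- deck (a point): Middle of the steel infeed deck, on its top face, 100 mm above the bench; axes as vee, from which it lies at x = -127, z = -17 mm. Level, 199 mm long in x (ends at the vee), 106 mm wide between guide rails 12 mm high, which stop 42 mm short of the vee; a 5 mm lip at its front end. The jar's axis is 32 mm above it, 15 mm above its seated height.
- head (a point): Middle of the grey print head's face, at the vee's lid end, 62 mm from vee along y, 118 mm above the bench; axes as vee. The head is fixed, 64 mm wide in x, 80 mm deep in +y, its top 156 mm above the bench. A centred jar's lid ends 16 mm short of it.
- holddown (a joint): Angle of the hold-down arm, rad: 0 level (lower stop, no jar), larger is higher, upper stop 0.86; starts at 0.66 to 0.82. On a seated jar it stops at about 0.10. A stiff damped hinge holds it up there; 1 to 3 N down on the bar moves it, and below about 0.5 it sinks slowly by its own weight. Two bars 6 mm wide, 16 mm deep at y = +-43 mm run from hinge to handle, towards the robot. Raised, it overhangs the deck end: reach in under it with a slanted tool.
- hinge (a point): Middle of the hold-down arm's hinge axis, 157 mm above the bench, 100 mm beyond vee in x; fixed, axes as vee, the arm turns about its y. The hinge cheeks beside it reach from x = -20 to +20 mm here, y = +-51 to +-59, up to 15 mm above it.
- bar (a point): Middle of the hold-down arm's handle: a round black bar along y, 16 mm diameter, 80 mm free between the two side bars. It moves on a circle of 220 mm radius about the hinge: at angle a it lies 220 cos(a) mm from the hinge towards the robot (against the vee's x) and 220 sin(a) mm above it. Its frame turns with the arm.
- roller (a point): Centre of the rubber pressure roller on the hold-down arm, 36 mm diameter, 66 mm long along y, between the side bars, 100 mm from the hinge and 120 mm from the handle; moves with the arm and presses on the top of the seated jar.
- jar_green: Bystander: jar of the same size with green contents and white lid, standing upright; origin at the centre of its underside
- jar_orange: Bystander: jar of the same size with orange contents and gold lid, standing upright; origin at the centre of its underside
- lid_stack: Bystander: stack of spare lids, 59 mm diameter, 44 mm high; origin at the centre of its underside
- funnel: Bystander: steel filling funnel, 112 mm wide, 70 mm high, standing on its spout; origin at the centre of its underside
- jar_tongs: Bystander: green jar tongs lying flat, 210 mm long, 80 mm wide, 12 mm high; origin under the middle
- marker: Bystander: marker pen lying flat, 130 mm long, 19 mm thick; origin under the middle
There are look-alikes about, which are no part of the job. What is shaped like the jar but blue or turquoise is not meant.

How it is judged (in metres and radians):
On the way:
1. the jar lies settled and centred in the vee while the hold-down arm is still raised (x of jar in the frame of vee between -0.004 and 0.004 m and z of jar in the frame of vee between -0.004 and 0.004 m and y of jar in the frame of vee between -0.012 and 0.012 m and angle between the y axis of jar and the y axis of vee, either way round below 0.06 rad and linear speed of jar below 0.02 m/s and value of joint holddown above 0.4 rad), for 0.3 s.
At the end, for the whole second after the job is handed in: The jar is at rest in the vee, its axis within 4 mm of the seated line across and in height, its middle within 12 mm of the vee point along the vee and parallel to it within 0.06 rad; the hold-down arm is down at 0.05 to 0.15 rad, still, its roller pressing on the jar with more than 0.5 N (x of jar in the frame of vee between -0.004 and 0.004 m and z of jar in the frame of vee between -0.004 and 0.004 m and y of jar in the frame of vee between -0.012 and 0.012 m and angle between the y axis of jar and the y axis of vee, either way round below 0.06 rad and linear speed of jar below 0.02 m/s and value of joint holddown between 0.05 and 0.15 rad and contact force between holddown and jar above 0.5 N and velocity of joint holddown between -0.02 and 0.02 rad/s); the robot touches nothing.
It fails at once if the jar is lifted more than 15 mm off the deck (z of jar in the frame of vee above 0.03 m).
It fails at once if one of the other things on the bench (green jar, orange jar, lid stack, funnel, tongs, marker) is moved by more than 30 mm (distance of any of jar_green, jar_orange, lid_stack, funnel, jar_tongs, marker from where it was at the start of the episode above 0.03 m).
It also fails if it takes over 56 s, if anything falls off the work surface, if the arm or the gripper's body presses on something with over 40 N, if the wrist force passes 120 N, or if a joint passes its speed limit or range.

## Working session

There is one attempt and no reset: what is moved stays moved. The work goes in short steps, Python scripts to look and compute and a tool call to move; the robot and the scene stay as the last step left them, time stands still between calls to the robot, and variables do not carry over. Pictures are saved under pics/ and viewed, and the job is handed in when it is done.

Besides the shell and the picture viewer there is one more tool, called after "Request:" by a JSON object that holds its "method" and its "body". play_rows: Moves the arm, as the interface text tells. Its arguments: {"type":"object","properties":{"rows":{"type":"array"},"squeeze":{"type":"number"}},"required":["rows"]}

```bash
ls; mkdir -p pics; python3 - <<'E'
from workcell import bot
import cv2
print(bot.get_obs())
for n in ("scene","side","wrist"):
    p,d=bot.camera(n); cv2.imwrite(f"pics/a_{n}.png",p)
    m=bot.camera_model(n); print(n,m)
    import numpy as np; np.save(f"pics/a_{n}_d.npy",d)
E
```

```text
pics
{'time': 0.0, 'q': array([-6.59483484e+01,  5.01079390e+00,  1.00337793e+01,  9.50981561e+01,
       -1.90264279e-03,  9.00017834e+01]), 'qd': array([-0.00827048,  0.01047866,  0.00523652, -0.01525462, -0.00687126,
       -0.00192043]), 'joint_efforts': array([-6.81763213e-04, -5.20385349e+01,  4.64809084e+01,  1.60324451e-02,
       -3.22854874e-05,  8.84792996e-06]), 'ee_pos': array([ 0.22405833, -0.502048  ,  0.23057995]), 'tcp_rot': array([-178.54831542,   89.92480524,  115.50155406]), 'wrist_force': array([ 0.20566666, -0.51754614,  0.45423797]), 'torque': array([-0.03723474,  0.00105378,  0.04904317]), 'opening': 0.08531834957522767}
scene {'fx': 385.78526309401934, 'fy': 385.78526309401934, 'cx': 254.72114347125398, 'cy': 195.38106628862508, 'origin': array([1.39313884, 0.98060046, 0.87546286]), 'attitude': array([-120.44576836,    0.74216565,  141.04128146])}
side {'fx': 406.38357354814065, 'fy': 406.38357354814065, 'cx': 256.67948616672936, 'cy': 190.0850349464695, 'origin': array([0.25503373, 1.16537669, 0.79839337]), 'attitude': array([-119.150896  ,    0.38397386, -164.10088652])}
wrist {'fx': 297.3186396354542, 'fy': 297.3186396354542, 'cx': 252.06600668105523, 'cy': 187.15073764280848, 'mount': array([[ 3.42509145e-04, -2.70052451e-01,  9.62845552e-01,
        -1.42629111e-01],
       [-1.65460759e-04, -9.62845610e-01, -2.70052409e-01,
         6.90680964e-02],
       [ 9.99999928e-01, -6.68177363e-05, -3.74466511e-04,
         2.49704789e-05],
       [ 0.00000000e+00,  0.00000000e+00,  0.00000000e+00,
         1.00000000e+00]])}
```

View pics/a_scene.png

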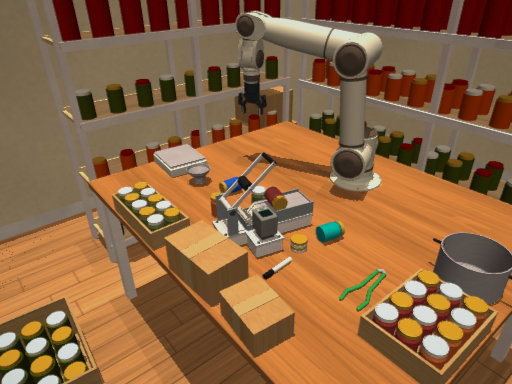

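View pics/a_side.png

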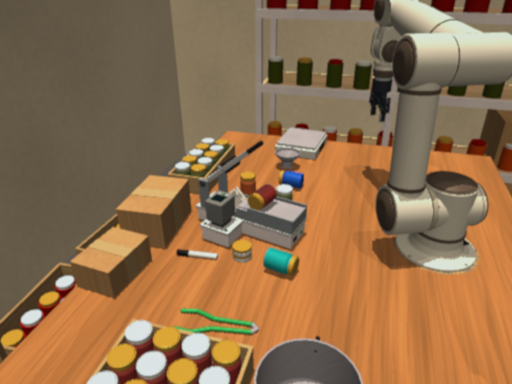

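View pics/a_wrist.png

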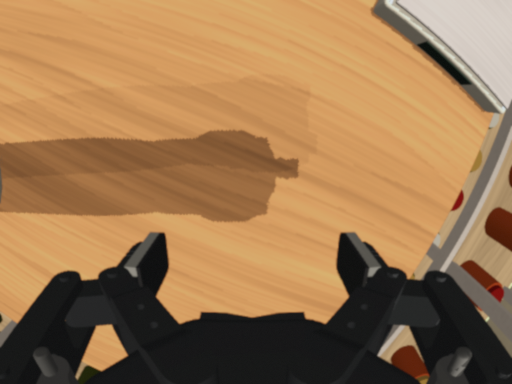

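```bash
python3 - <<'E'
import cv2
p=cv2.imread("pics/a_scene.png"); cv2.imwrite("pics/c_scene.png",cv2.resize(p[140:265,190:350],None,fx=4.8,fy=4.8,interpolation=cv2.INTER_CUBIC))
p=cv2.imread("pics/a_side.png"); cv2.imwrite("pics/c_side.png",cv2.resize(p[130:285,170:320],None,fx=3.8,fy=3.8,interpolation=cv2.INTER_CUBIC))
E
```

```text
(no output)
```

View pics/c_scene.png

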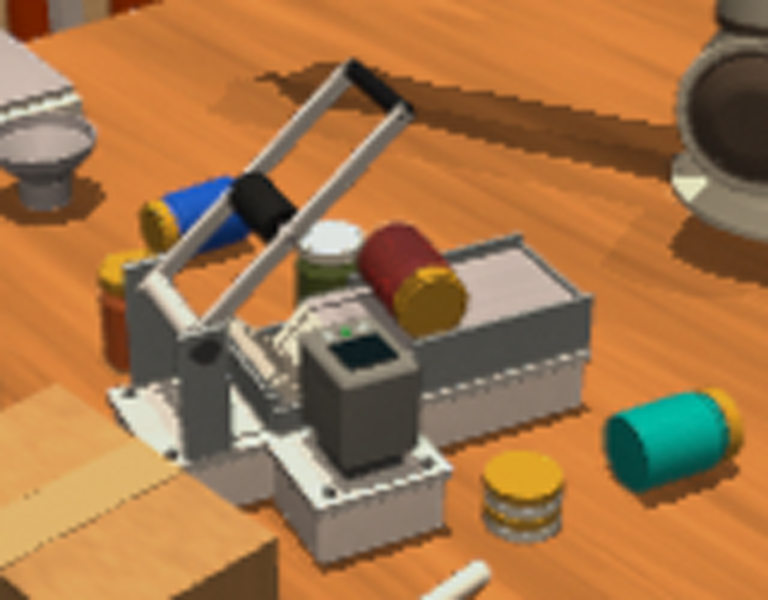

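View pics/c_side.png

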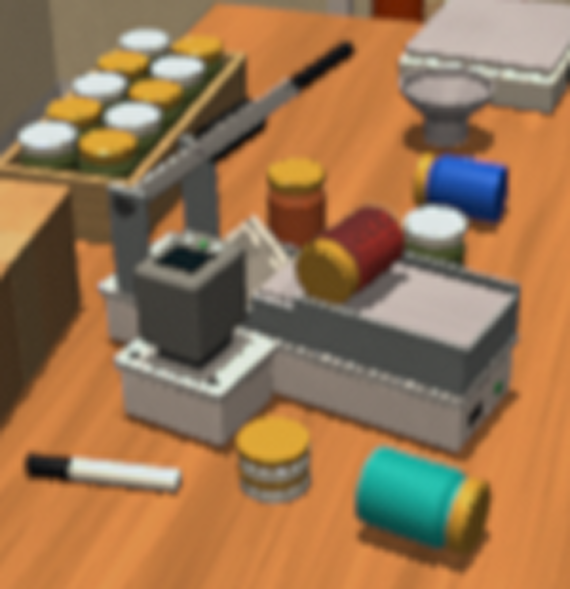

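```bash
cat > h.py <<'E'
import numpy as np, cv2
from scipy.spatial.transform import Rotation as R
from workcell import bot
def cam(n):
    m=bot.camera_model(n); return m, R.from_euler('xyz',m['attitude'],degrees=True).as_matrix(), np.array(m['origin'])
def pts(n,d):
    m,A,o=cam(n); v,u=np.mgrid[0:d.shape[0],0:d.shape[1]]
    P=np.stack([(u-m['cx'])/m['fx']*d,(v-m['cy'])/m['fy']*d,d],-1)
    return P@A.T+o
def ray(n,u,v):
    m,A,o=cam(n); r=A@np.array([(u-m['cx'])/m['fx'],(v-m['cy'])/m['fy'],1]); return o,r
def onz(n,u,v,z):
    o,r=ray(n,u,v); return o+r*(z-o[2])/r[2]
def proj(n,p):
    m,A,o=cam(n); c=A.T@(np.array(p)-o); return np.array([m['fx']*c[0]/c[2]+m['cx'],m['fy']*c[1]/c[2]+m['cy']])
def tri(a,b):
    (o1,r1),(o2,r2)=ray(*a),ray(*b)
    s=np.linalg.lstsq(np.stack([r1,-r2],1),o2-o1,rcond=None)[0]
    p,q=o1+s[0]*r1,o2+s[1]*r2; return (p+q)/2,np.linalg.norm(p-q)
E
python3 - <<'E'
from h import *
P={n:pts(n,np.load(f"pics/a_{n}_d.npy")) for n in("scene","side")}
I={n:cv2.imread(f"pics/a_{n}.png") for n in P}
s=lambda x,y:(190+x/4.8,140+y/4.8)
d=lambda x,y:(170+x/3.8,130+y/3.8)
for name,z,a,b in [("railfrontL(+y?)",.112,s(591,297),d(465,367)),("railfrontfar",.112,s(521,237),d(518,285)),("barend near",None,s(405,108),d(303,82)),("bar far",None,s(353,65),d(348,48)),("hinge",None,s(207,348),d(120,202))]:
    print(name,[onz(n,*q,z).round(4) for n,q in(("scene",a),("side",b))] if z else "", tri(("scene",*a),("side",*b)))
for n in P:
    hsv=cv2.cvtColor(I[n],cv2.COLOR_BGR2HSV); X=P[n]
    m=(abs(X[...,2]-.1)<.003)&(hsv[...,1]<60)&(X[...,0]>.2)&(X[...,0]<.8)
    q=X[m][:,:2].astype(np.float32); print(n,len(q),cv2.minAreaRect(q),cv2.boxPoints(cv2.minAreaRect(q)))
    m=((hsv[...,0]<6)|(hsv[...,0]>172))&(hsv[...,1]>130)&(abs(X[...,2]-.12)<.06)&(X[...,0]>.2)&(X[...,0]<.9)&(abs(X[...,1])<.4)
    q=X[m]; print(n,'red',len(q),q.mean(0),q.min(0),q.max(0))
E
```

```text
railfrontL(+y?) [array([0.4458, 0.1447, 0.112 ]), array([0.4326, 0.1701, 0.112 ])] (array([0.43651464, 0.13944212, 0.09862642]), np.float64(0.012904408268180012))
railfrontfar [array([0.4204, 0.0406, 0.112 ]), array([0.4137, 0.0364, 0.112 ])] (array([0.41439731, 0.03424243, 0.10883766]), np.float64(0.003192109846661824))
barend near  (array([0.58921176, 0.08200848, 0.29922525]), np.float64(0.0016310923391038088))
bar far  (array([0.57278595, 0.00484027, 0.30046807]), np.float64(0.0005971239447750832))
hinge  (array([0.76284557, 0.06898288, 0.15975948]), np.float64(0.001075513719909615))
scene 2433 ((0.4901474714279175, 0.36419376730918884), (0.5188913345336914, 0.8766129612922668), 5.439769268035889) [[ 0.19031909  0.775931  ]
 [ 0.2734214  -0.09673403]
 [ 0.7899759  -0.04754347]
 [ 0.70687354  0.8251216 ]]
scene red 160 [0.57150877 0.04996671 0.15346684] [0.53811213 0.00849018 0.12659259] [0.59712773 0.08732424 0.16605187]
side 2656 ((0.5683697462081909, 0.3198990821838379), (0.5122382044792175, 0.8056344985961914), 15.489977836608887) [[ 2.1397328e-01  6.3968319e-01]
 [ 4.2913392e-01 -1.3668840e-01]
 [ 9.2276621e-01  1.1497736e-04]
 [ 7.0760560e-01  7.7648658e-01]]
side red 211 [0.53946063 0.0573893  0.1495618 ] [0.51851018 0.02266134 0.12480429] [0.57373074 0.0896109  0.16393905]
```

```bash
python3 - <<'E'
from h import *
P={n:pts(n,np.load(f"pics/a_{n}_d.npy")) for n in("scene","side")}
I={n:cv2.imread(f"pics/a_{n}.png") for n in P}
for n in P:
    hsv=cv2.cvtColor(I[n],cv2.COLOR_BGR2HSV); X=P[n]
    roi=(X[...,0]>.38)&(X[...,0]<.85)&(X[...,1]>-.06)&(X[...,1]<.2)
    for nm,lo,hi in(("deck",.097,.103),("rail",.109,.115)):
        m=(X[...,2]>lo)&(X[...,2]<hi)&(hsv[...,1]<60)&roi&(X[...,0]<.63)
        m=cv2.morphologyEx(m.astype(np.uint8),cv2.MORPH_OPEN,np.ones((2,2))) if nm=="deck" else m.astype(np.uint8)
        q=X[m>0][:,:2].astype(np.float32); print(n,nm,len(q),np.median(X[m>0][:,2]),cv2.minAreaRect(q)); print(cv2.boxPoints(cv2.minAreaRect(q)).round(3).tolist())
    m=(X[...,2]>.26)&roi; q=X[m]; print('high',len(q),q.min(0),q.max(0))
    m=(X[...,2]>.15)&(X[...,2]<.16)&roi&(hsv[...,1]<60)&(X[...,1]>.06); q=X[m][:,:2].astype(np.float32);
    r=cv2.minAreaRect(q);print('headtop',len(q),r)
E
```

```text
scene deck 330 0.09944115789563918 ((0.9601841568946838, 0.4523267149925232), (1.351496696472168, 0.19887018203735352), 42.292259216308594)
[[0.3930000066757202, 0.07100000232458115], [0.5270000100135803, -0.07599999755620956], [1.5269999504089355, 0.8330000042915344], [1.3930000066757202, 0.9810000061988831]]
scene rail 52 0.11075869185867449 ((0.510704517364502, 0.06801555305719376), (0.11939714103937149, 0.15321308374404907), 75.7162857055664)
[[0.421999990940094, 0.028999999165534973], [0.5699999928474426, -0.008999999612569809], [0.6000000238418579, 0.10700000077486038], [0.45100000500679016, 0.14499999582767487]]
high 216 [ 0.57439499 -0.0117933   0.26032216] [0.65509177 0.09231308 0.31013355]
headtop 207 ((0.719433069229126, 0.1181090697646141), (0.0844939649105072, 0.1528024673461914), 70.79474639892578)
side deck 317 0.0979417652861464 ((0.34567177295684814, 0.5748300552368164), (0.21115979552268982, 1.1761184930801392), 18.904172897338867)
[[0.054999999701976776, 1.097000002861023], [0.4359999895095825, -0.01600000075995922], [0.6359999775886536, 0.05299999937415123], [0.2549999952316284, 1.1649999618530273]]
side rail 62 0.11020503541526383 ((0.5073066353797913, 0.06918878853321075), (0.11986535787582397, 0.15274859964847565), 73.71781158447266)
[[0.4169999957084656, 0.032999999821186066], [0.5640000104904175, -0.009999999776482582], [0.597000002861023, 0.10499999672174454], [0.45100000500679016, 0.14800000190734863]]
high 174 [0.5693912  0.00137447 0.2601846 ] [0.64801789 0.09512938 0.30798046]
headtop 232 ((0.7150039672851562, 0.1172451302409172), (0.07910583168268204, 0.1557741016149521), 68.05699157714844)
```

```bash
cat >> h.py <<'E'
def plan(target,zdir):
    """shift in tool axes (cm) and turn (deg) to reach target TCP with jaw axis along +-zdir (horizontal)"""
    o=bot.get_obs(); T=R.from_euler('xyz',o['tcp_rot'],degrees=True).as_matrix()
    s=T.T@(np.array(target)-o['ee_pos'])*100
    zz=T.T@np.array(zdir); res=[]
    for sg in(1,-1):
        y,z=sg*zz[1],sg*zz[2]; res.append(np.degrees(np.arctan2(-y,z)))
    print('t',o['time'],'pos',o['ee_pos'].round(4),'rot',o['tcp_rot'].round(1),'q6',o['q'].round(1),'F',o['wrist_force'].round(1),'open',round(o['opening'],4))
    print('shift cm',s.round(2),'turn opts',np.round(res,1),'tool y',T[:,1].round(3),'z',T[:,2].round(3))
E
python3 - <<'E'
from h import *
plan([.45,.085,.40],[np.cos(np.radians(-15)),np.sin(np.radians(-15)),0])
p=cv2.imread("pics/a_side.png"); cv2.imwrite("pics/g.png",cv2.resize(p[0:130,340:460],None,fx=4.5,fy=4.5,interpolation=cv2.INTER_CUBIC))
E
```

```text
t 0.15 pos [ 0.2241 -0.5021  0.2307] rot [179.4  89.9 113.5] q6 [-65.9   5.   10.   95.1   0.   90. ] F [-0.2  0.9 -0.6] open 0.0852
shift cm [-16.88  44.56 -44.42] turn opts [-50.9 129.1] tool y [0.913 0.408 0.   ] z [ 0.408 -0.913 -0.001]
```

View pics/g.png

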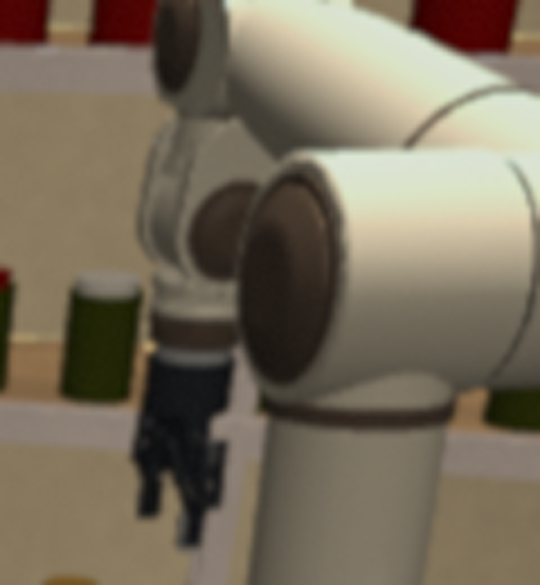

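Request:
{"method": "play_rows", "body": {"rows": [[[-6,8,-8],-10,8.5],[[-10,14,-14],-20,8.5],[[-12,18,-18],-26,8.5],[[-14,22,-22],-32,8.5],[[-15,25,-25],-38,8.5],[[-16,28,-28],-44,8.5],[[-17,31,-31],-51,8.5],[[-17,34,-34],-51,8.5],[[-17,37,-37],-51,8.5],[[-17,40,-40],-51,8.5],[[-17,43,-43],-51,8.5],[[-17,44.5,-44.4],-51,8.5]]}}

```text
time: 1.15
ee_pos: [0.3934, -0.0587, 0.3826]
tcp_rot: [1.7, 90.0, -13.3]
wrist_force: [0.3, -0.7, 0.5]
opening: 0.0849
```

```bash
python3 - <<'E'
from h import *
plan([.45,.085,.40],[np.cos(np.radians(-15)),np.sin(np.radians(-15)),0])
E
```

```text
t 1.15 pos [ 0.3934 -0.0587  0.3826] rot [  1.7  90.  -13.3] q6 [ -8.5  -9.   14.2 113.1  -0.   96.5] F [ 0.3 -0.7  0.5] open 0.0849
shift cm [-1.74 15.35  1.76] turn opts [   0. -180.] tool y [0.258 0.966 0.   ] z [ 0.966 -0.258  0.001]
```

Request:
{"method": "play_rows", "body": {"rows": [[[-1,4,0.5],0,8.5],[[-1.5,8,1],0,8.5],[[-1.7,12,1.5],0,8.5],[[-1.7,14,1.7],0,8.5],[[-1.7,14,1.7],0,8.5]]}}

```text
time: 1.57
ee_pos: [0.4471, 0.0736, 0.3978]
tcp_rot: [-177.6, 89.9, 167.6]
wrist_force: [-0.2, 0.2, -0.5]
opening: 0.0848
```

```bash
python3 - <<'E'
from h import *
plan([.45,.085,.40],[np.cos(np.radians(-15)),np.sin(np.radians(-15)),0])
o=bot.get_obs(); p,d=bot.camera("wrist"); cv2.imwrite("pics/b_wrist.png",p); np.savez("pics/b.npz",d=d,pos=o['ee_pos'],rot=o['tcp_rot'])
E
```

```text
t 1.5667 pos [0.4471 0.0736 0.3978] rot [-177.6   89.9  167.6] q6 [  9.3  -0.5  23.9 114.5   0.  114. ] F [-0.2  0.2 -0.5] open 0.0848
shift cm [-0.22  1.18 -0.01] turn opts [   0.3 -179.7] tool y [ 0.254  0.967 -0.   ] z [ 0.967 -0.254 -0.002]
```

View pics/b_wrist.png

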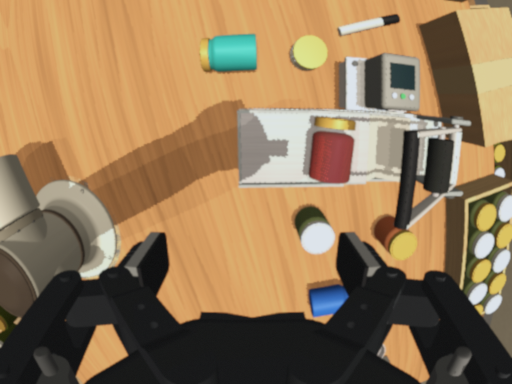

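```bash
cat >> h.py <<'E'
def wray(u,v,pos,rot):
    m=bot.camera_model("wrist"); M=np.array(m['mount']); T=R.from_euler('xyz',rot,degrees=True).as_matrix()
    x,y=(u-m['cx'])/m['fx'],(v-m['cy'])/m['fy']; r=np.hypot(x,y)+1e-9
    c=np.array([np.sin(r)*x/r,np.sin(r)*y/r,np.cos(r)])
    return pos+T@M[:3,3], T@M[:3,:3]@c
def wz(u,v,z,pos,rot):
    o,r=wray(u,v,pos,rot); return o+r*(z-o[2])/r[2]
def wpts(d,pos,rot):
    m=bot.camera_model("wrist"); M=np.array(m['mount']); T=R.from_euler('xyz',rot,degrees=True).as_matrix()
    v,u=np.mgrid[0:d.shape[0],0:d.shape[1]]
    x,y=(u-m['cx'])/m['fx'],(v-m['cy'])/m['fy']; r=np.hypot(x,y)+1e-9
    t=np.tan(np.minimum(r,1.5)); C=np.stack([d*t*x/r,d*t*y/r,d],-1)
    return (C@M[:3,:3].T+M[:3,3])@T.T+pos
E
python3 - <<'E'
from h import *
f=np.load("pics/b.npz"); d,pos,rot=f['d'],f['pos'],f['rot']
I=cv2.imread("pics/b_wrist.png"); cv2.imwrite("pics/b_crop.png",cv2.resize(I[40:240,220:480],None,fx=3,fy=3,interpolation=cv2.INTER_CUBIC))
X=wpts(d,pos,rot); hsv=cv2.cvtColor(I,cv2.COLOR_BGR2HSV)
for u,v in[(270,170),(332,157),(409,180),(390,75),(309,52),(440,165),(232,53)]: print(u,v,X[v,u].round(4))
roi=(X[...,0]>.38)&(X[...,0]<.85)&(X[...,1]>-.06)&(X[...,1]<.17)&(d>0)
for nm,lo,hi,xm in(("deck",.095,.105,.62),("rail",.108,.116,.62),("red",.12,.2,.7),("bar",.26,.4,.8),("cheek",.165,.18,.85)):
    m=roi&(X[...,2]>lo)&(X[...,2]<hi)&(X[...,0]<xm)
    if nm=="red": m&=((hsv[...,0]<8)|(hsv[...,0]>170))&(hsv[...,1]>120)
    if nm=="bar": m&=hsv[...,2]<70
    q=X[m]; 
    if len(q)<5: print(nm,len(q)); continue
    r=cv2.minAreaRect(q[:,:2].astype(np.float32)); print(nm,len(q),np.round(r[0],4),np.round(r[1],4),round(r[2],2),'z',np.percentile(q[:,2],[5,50,95]).round(4)); print(cv2.boxPoints(r).round(4).tolist())
E
```

```text
270 170 [0.4661 0.0404 0.1013]
332 157 [0.5497 0.0512 0.1633]
409 180 [0.5847 0.0482 0.3084]
390 75 [0.6586 0.1419 0.1575]
309 52 [0.5789 0.2068 0.0455]
440 165 [0.6678 0.0275 0.2373]
232 53 [0.4554 0.2319 0.0621]
deck 5971 [0.5283 0.0596] [0.114  0.2065] 76.54 z [0.0986 0.1    0.1016]
[[0.4146000146865845, 0.02810000069439411], [0.6154000163078308, -0.019899999722838402], [0.6419000029563904, 0.09099999815225601], [0.44110000133514404, 0.13899999856948853]]
rail 569 [0.5058 0.0649] [0.115 0.16 ] 76.01 z [0.1099 0.1119 0.1132]
[[0.4142000079154968, 0.02850000001490116], [0.5695000290870667, -0.010200000368058681], [0.5972999930381775, 0.10140000283718109], [0.44200000166893005, 0.14010000228881836]]
red 1847 [0.5522 0.0491] [0.0651 0.0534] 72.38 z [0.145  0.1603 0.1641]
[[0.5170000195503235, 0.026100000366568565], [0.567799985408783, 0.009999999776482582], [0.5874999761581421, 0.07199999690055847], [0.5367000102996826, 0.08810000121593475]]
bar 1385 [0.5864 0.046 ] [0.0906 0.0155] 75.73 z [0.3011 0.3067 0.3087]
[[0.5677000284194946, 0.004000000189989805], [0.5827999711036682, 0.00019999999494757503], [0.6050999760627747, 0.08799999952316284], [0.5899999737739563, 0.09179999679327011]]
cheek 531 [0.6601 0.0265] [0.1263 0.2204] 75.93 z [0.1651 0.1672 0.1722]
[[0.5378000140190125, -0.00800000037997961], [0.7516000270843506, -0.06159999966621399], [0.7822999954223633, 0.061000000685453415], [0.5684999823570251, 0.11460000276565552]]
```

View pics/b_crop.png

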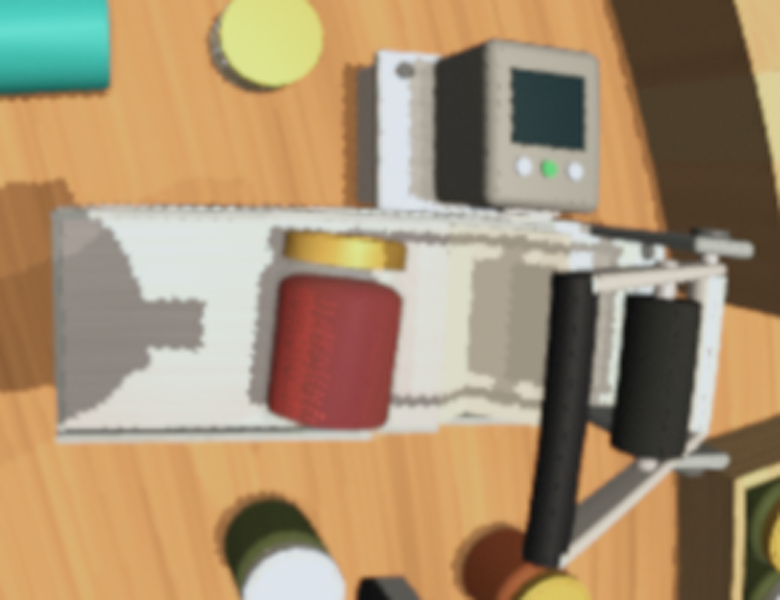

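```bash
cat >> h.py <<'E'
YAW=np.radians(-14); VEE=np.array([.6495,.0293,.117]); AX=np.array([np.cos(YAW),np.sin(YAW),0]); AY=np.array([-np.sin(YAW),np.cos(YAW),0])
def inv(p): q=np.array(p)-VEE; return np.array([q@AX,q@AY,q[2]])
def vp(x,y,zw): r=VEE+x*AX+y*AY; r[2]=zw; return r
E
python3 - <<'E'
from h import *
print(inv(bot.get_obs()['ee_pos']))
plan(vp(-.200,-.001,.108),AX)
E
```

```text
[-0.20741616 -0.0078636   0.28116502]
t 1.6167 pos [0.4463 0.0718 0.3982] rot [-156.1   89.9 -170.9] q6 [  9.1  -0.6  23.8 114.5   0.  113.9] F [-0.7 -0.5 -0.6] open 0.0851
shift cm [29.01  0.72  0.78] turn opts [ -0.7 179.3] tool y [ 0.255  0.967 -0.001] z [ 0.967 -0.255 -0.002]
```

Request:
{"method": "play_rows", "body": {"rows": [[[3,0.3,0.3],-0.7,8.5],[[6,0.7,0.5],-0.7,8.5],[[9,0.7,0.8],-0.7,8.5],[[12,0.7,0.8],-0.7,8.5],[[15,0.7,0.8],-0.7,8.5],[[18,0.7,0.8],-0.7,8.5],[[20,0.7,0.8],-0.7,8.5],[[22,0.7,0.8],-0.7,8.5],[[24,0.7,0.8],-0.7,8.5],[[24,0.7,0.8],-0.7,8.5]]}}

```text
time: 2.45
ee_pos: [0.4535, 0.0735, 0.1556]
tcp_rot: [-154.1, 89.7, -168.4]
wrist_force: [0.1, -0.0, 0.2]
opening: 0.0849
```

```bash
cat > shot.py <<'E'
import sys; from h import *
t=sys.argv[1]
o=bot.get_obs(); p,d=bot.camera("wrist"); cv2.imwrite(f"pics/{t}_w.png",p); np.savez(f"pics/{t}.npz",d=d,pos=o['ee_pos'],rot=o['tcp_rot'])
p2,_=bot.camera("side"); p3,_=bot.camera("scene")
a=cv2.resize(p2[110:260,170:330],(400,375),interpolation=cv2.INTER_CUBIC); b=cv2.resize(p3[120:260,200:350],(400,373),interpolation=cv2.INTER_CUBIC)[:373]
cv2.imwrite(f"pics/{t}_ss.png",np.hstack([a[:373],b]))
E
python3 shot.py d1; python3 - <<'E'
from h import *
print(inv(bot.get_obs()['ee_pos']))
plan(vp(-.200,-.001,.108),AX)
E
```

```text
[-0.19908001 -0.00331935  0.04330294]
t 2.6 pos [0.4555 0.0742 0.1603] rot [17.5 89.9  3.2] q6 [  9.3  -8.  -10.5  87.5  -0.  113.6] F [ 0.1 -0.4  0.1] open 0.0852
shift cm [ 5.23  0.23 -0.1 ] turn opts [ -0.3 179.7] tool y [0.247 0.969 0.   ] z [ 0.969 -0.247  0.001]
```

View pics/d1_w.png

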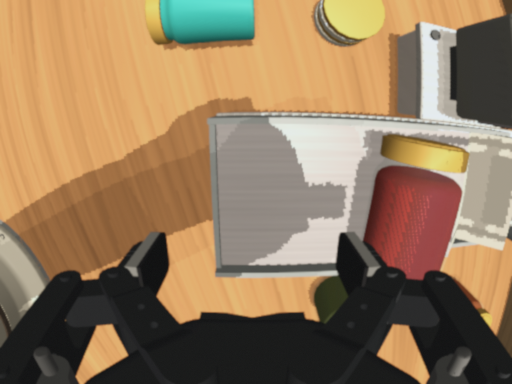

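View pics/d1_ss.png

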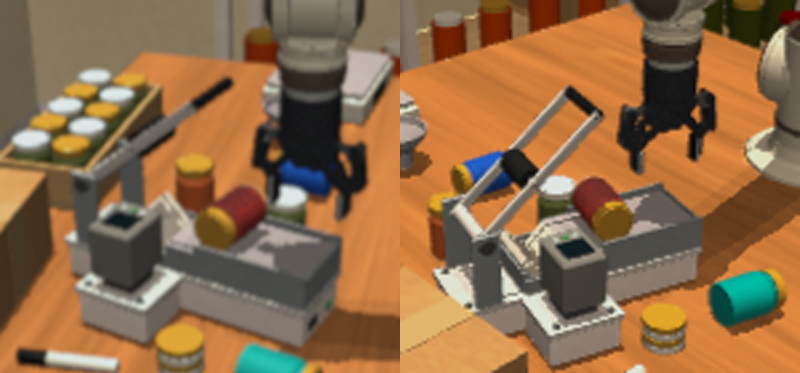

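Request:
{"method": "play_rows", "body": {"rows": [[[2,0.2,0],0,8.5],[[4,0.2,0],0,8.5],[[5.2,0.2,0],0,8.5],[[5.2,0.2,0],0,8.5],[[5.2,0.2,0],0,8.5]]}}

```text
time: 3.02
ee_pos: [0.456, 0.0767, 0.1079]
tcp_rot: [16.8, 90.0, 2.5]
wrist_force: [-0.4, -0.3, 0.1]
opening: 0.0847
```

```bash
python3 shot.py d2; python3 - <<'E'
from h import *
print(inv(bot.get_obs()['ee_pos']))
plan(vp(-.17,-.001,.108),AX)
E
```

```text
[-0.19866922 -0.00052513 -0.00842567]
t 3.1667 pos [0.4566 0.0769 0.1086] rot [22.9 89.9  8.7] q6 [  9.6  -7.7 -15.9  81.7  -0.  113.8] F [ 0.4 -0.8  0. ] open 0.0848
shift cm [ 0.06 -0.04  2.87] turn opts [ -0.2 179.8] tool y [0.246 0.969 0.001] z [ 0.969 -0.246  0.002]
```

View pics/d2_w.png

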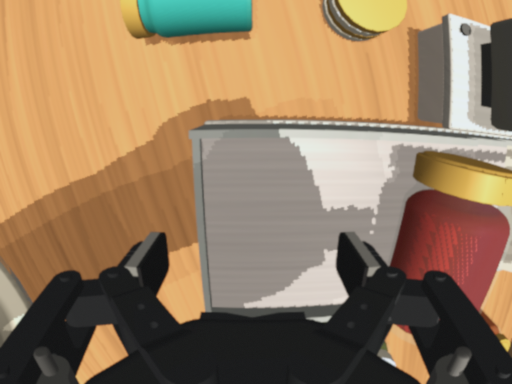

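View pics/d2_ss.png

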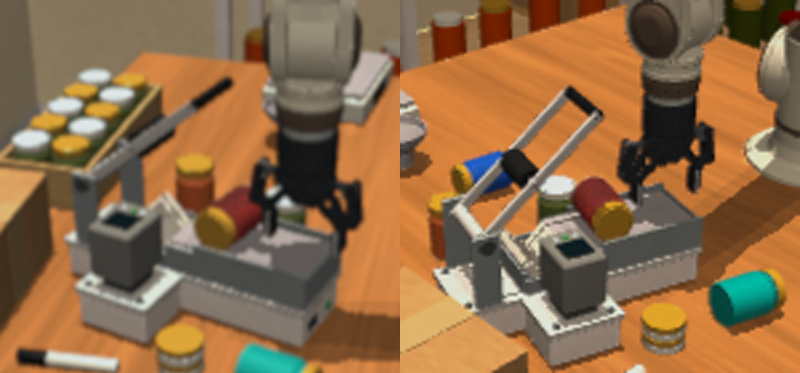

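Request:
{"method": "play_rows", "body": {"rows": [[[0,0,0.4],0,8.5],[[0,0,0.8],0,8.5],[[0,0,1.1],0,8.5],[[0,0,1.4],0,8.5],[[0,0,1.7],0,8.5],[[0,0,2.0],0,8.5],[[0,0,2.3],0,8.5],[[0,0,2.6],0,8.5],[[0,0,2.9],0,8.5],[[0,0,3.2],0,8.5],[[0,0,3.5],0,8.5],[[0,0,3.5],0,8.5]]}}

```text
time: 4.17
ee_pos: [0.4903, 0.068, 0.107]
tcp_rot: [-34.0, 90.0, -48.2]
wrist_force: [-0.9, -0.9, -0.3]
opening: 0.0852
```

```bash
cat > st.py <<'E'
import sys; from h import *
f=np.load(f"pics/{sys.argv[1]}.npz"); d,pos,rot=f['d'],f['pos'],f['rot']; I=cv2.imread(f"pics/{sys.argv[1]}_w.png")
X=wpts(d,pos,rot); hsv=cv2.cvtColor(I,cv2.COLOR_BGR2HSV); V=np.stack([(X-VEE)@AX,(X-VEE)@AY,X[...,2]-VEE[2]],-1)
roi=(d>0)&(abs(V[...,0])<.22)&(abs(V[...,1])<.07)&(V[...,2]>-.02)&(V[...,2]<.06)
for nm,m in(("red",((hsv[...,0]<8)|(hsv[...,0]>170))&(hsv[...,1]>120)),("gold",(hsv[...,0]>15)&(hsv[...,0]<30)&(hsv[...,1]>150))):
    q=V[m&roi]
    if len(q)<10: print(nm,len(q)); continue
    print(nm,len(q),'min',q.min(0).round(4),'max',q.max(0).round(4),'rect',[np.round(x,4) for x in cv2.minAreaRect(q[:,:2].astype(np.float32))])
    for lo in np.arange(-.05,.06,.01):
        s=q[(q[:,1]>lo)&(q[:,1]<lo+.01)]
        if len(s)>8: k=s[s[:,2].argsort()[-5:]]; print(' y %.3f top z %.4f at x %.4f; xrange %.4f %.4f'%(lo+.005,k[:,2].mean(),k[:,0].mean(),s[:,0].min(),s[:,0].max()))
E
python3 shot.py d3; python3 st.py d3; python3 - <<'E'
from h import *
print(inv(bot.get_obs()['ee_pos']))
plan(vp(-.17,-.001,.108),AX)
E
```

```text
red 7939 min [-0.1137 -0.0387  0.0095] max [-0.0587  0.0333  0.0596] rect [array([-0.0869, -0.0027]), array([0.0711, 0.0513]), np.float64(82.1702)]
 y -0.035 top z 0.0451 at x -0.0868; xrange -0.0990 -0.0843
 y -0.025 top z 0.0437 at x -0.0910; xrange -0.0982 -0.0890
 y -0.015 top z 0.0585 at x -0.1044; xrange -0.1137 -0.0623
 y -0.005 top z 0.0564 at x -0.1082; xrange -0.1125 -0.0615
 y 0.005 top z 0.0480 at x -0.0716; xrange -0.1079 -0.0601
 y 0.015 top z 0.0584 at x -0.0901; xrange -0.1109 -0.0596
 y 0.025 top z 0.0476 at x -0.0720; xrange -0.1031 -0.0587
 y 0.035 top z 0.0387 at x -0.0805; xrange -0.0972 -0.0685
gold 3732 min [-0.0992  0.0323 -0.0046] max [-0.0488  0.0482  0.046 ] rect [array([-0.0743,  0.0396]), array([0.0149, 0.0504]), np.float64(86.5259)]
 y 0.035 top z 0.0454 at x -0.0711; xrange -0.0990 -0.0530
 y 0.045 top z 0.0456 at x -0.0715; xrange -0.0992 -0.0488
[-0.16438805 -0.0009484  -0.00996803]
t 4.3167 pos [0.4898 0.0681 0.107 ] rot [-153.7   90.  -168. ] q6 [  7.9  -3.2 -12.   81.3  -0.  112.2] F [ 0.1  0.7 -0.4] open 0.0851
shift cm [-0.1  -0.01 -0.56] turn opts [ -0.3 179.7] tool y [ 0.246  0.969 -0.   ] z [ 0.969 -0.246 -0.   ]
```

View pics/d3_w.png

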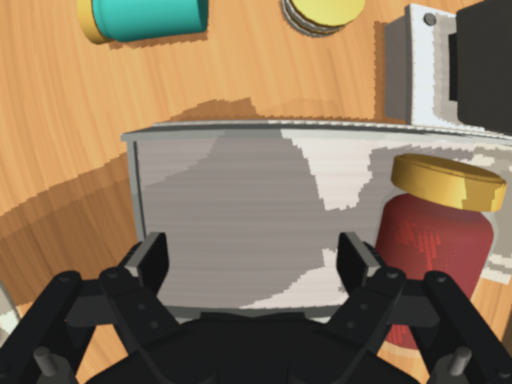

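View pics/d3_ss.png

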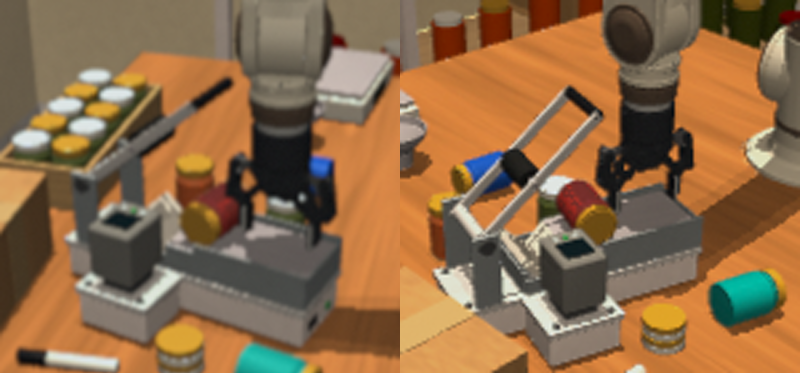

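Request:
{"method": "play_rows", "body": {"rows": [[[0,0,-0.8],0,8.5],[[0,-1,-0.8],0,8.5],[[0,-2.2,-0.8],0,8.5],[[0,-2.2,-0.4],0,8.5],[[0,-2.2,-0.1],0,8.5],[[0,-2.2,0.2],0,8.5],[[0,-2.2,0.5],0,8.5],[[0,-2.2,0.8],0,8.5],[[0,-2.2,1.1],0,8.5],[[0,-2.2,1.4],0,8.5],[[0,-2.2,1.7],0,8.5],[[0,-2.2,1.8],0,8.5]]}}

```text
time: 5.32
ee_pos: [0.5023, 0.0424, 0.107]
tcp_rot: [-38.4, 90.0, -52.6]
wrist_force: [-0.1, -0.5, 0.5]
opening: 0.0848
```

```bash
python3 shot.py d4; python3 st.py d4; python3 - <<'E'
from h import *
print(inv(bot.get_obs()['ee_pos']))
plan(vp(-.17,-.001,.108),AX)
E
```

```text
red 12510 min [-0.0931 -0.032   0.01  ] max [-0.0407  0.0288  0.0599] rect [array([-0.0627,  0.0009]), array([0.0535, 0.0522]), np.float64(73.8985)]
 y -0.025 top z 0.0478 at x -0.0554; xrange -0.0847 -0.0443
 y -0.015 top z 0.0586 at x -0.0718; xrange -0.0931 -0.0427
 y -0.005 top z 0.0499 at x -0.0604; xrange -0.0866 -0.0427
 y 0.005 top z 0.0478 at x -0.0545; xrange -0.0857 -0.0420
 y 0.015 top z 0.0482 at x -0.0541; xrange -0.0850 -0.0407
 y 0.025 top z 0.0470 at x -0.0527; xrange -0.0839 -0.0429
gold 2341 min [-0.0808  0.0312  0.0058] max [-0.0383  0.0459  0.0454] rect [array([-0.0591,  0.0385]), array([0.013 , 0.0427]), np.float64(85.8258)]
 y 0.035 top z 0.0444 at x -0.0505; xrange -0.0808 -0.0383
 y 0.045 top z 0.0450 at x -0.0530; xrange -0.0801 -0.0405
[-0.14640816 -0.02295672 -0.01000183]
t 5.4667 pos [0.5019 0.0424 0.107 ] rot [-167.5   90.   178.3] q6 [  4.8  -2.  -10.8  81.2   0.  109.1] F [-0.  -0.3  0.2] open 0.0848
shift cm [-0.1   2.19 -2.37] turn opts [ -0.2 179.8] tool y [ 0.246  0.969 -0.   ] z [ 0.969 -0.246 -0.   ]
```

View pics/d4_w.png

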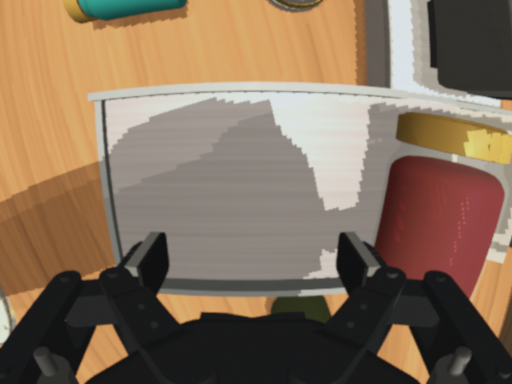

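View pics/d4_ss.png

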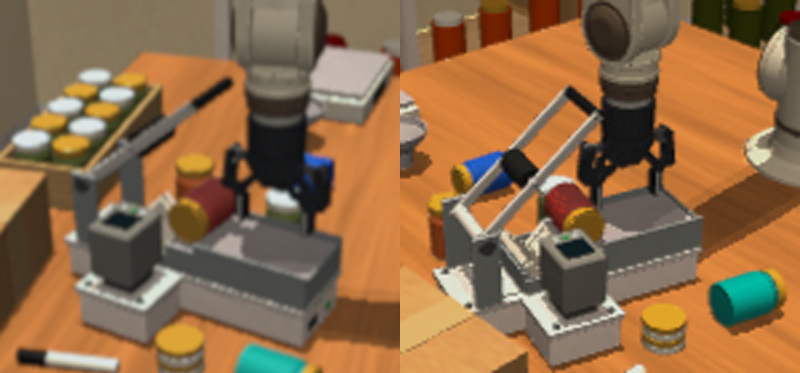

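Request:
{"method": "play_rows", "body": {"rows": [[[0,0,-0.5],0,8.5],[[0,1.2,-0.5],0,8.5],[[0,1.9,-0.5],0,8.5],[[0,1.9,0],0,8.5],[[0,1.9,0.4],0,8.5],[[0,1.9,0.8],0,8.5],[[0,1.9,1.2],0,8.5],[[0,1.9,1.6],0,8.5],[[0,1.9,2.0],0,8.5],[[0,1.9,2.4],0,8.5],[[0,1.9,2.8],0,8.5],[[0,1.9,2.8],0,8.5]]}}

```text
time: 6.47
ee_pos: [0.5343, 0.0537, 0.1069]
tcp_rot: [-19.6, 90.0, -33.9]
wrist_force: [0.2, 0.8, 0.2]
opening: 0.0852
```

```bash
python3 shot.py d5; python3 st.py d5; python3 - <<'E'
from h import *
print(inv(bot.get_obs()['ee_pos']))
plan(vp(-.17,-.001,.108),AX)
E
```

```text
red 7874 min [-0.0684 -0.0422  0.0094] max [-0.0127  0.0298  0.0593] rect [array([-0.0418, -0.0034]), array([0.072 , 0.0513]), np.float64(56.5651)]
 y -0.045 top z 0.0450 at x -0.0394; xrange -0.0497 -0.0385
 y -0.035 top z 0.0455 at x -0.0403; xrange -0.0528 -0.0391
 y -0.025 top z 0.0417 at x -0.0462; xrange -0.0519 -0.0450
 y -0.015 top z 0.0590 at x -0.0607; xrange -0.0684 -0.0161
 y -0.005 top z 0.0477 at x -0.0265; xrange -0.0577 -0.0142
 y 0.005 top z 0.0577 at x -0.0435; xrange -0.0649 -0.0141
 y 0.015 top z 0.0479 at x -0.0258; xrange -0.0573 -0.0127
 y 0.025 top z 0.0459 at x -0.0272; xrange -0.0562 -0.0130
gold 2936 min [-0.0534  0.0294 -0.0041] max [-0.0028  0.0446  0.0439] rect [array([-0.0282,  0.036 ]), array([0.015 , 0.0501]), np.float64(86.443)]
 y 0.025 top z 0.0351 at x -0.0413; xrange -0.0471 -0.0385
 y 0.035 top z 0.0399 at x -0.0281; xrange -0.0534 -0.0044
 y 0.045 top z 0.0438 at x -0.0217; xrange -0.0528 -0.0028
[-0.11843264 -0.00415728 -0.0100046 ]
t 6.6167 pos [0.5336 0.0539 0.107 ] rot [-166.6   90.   179.1] q6 [  5.8   2.5  -6.3  81.2   0.  110. ] F [ 0.4  0.7 -0.7] open 0.085
shift cm [-0.1   0.29 -5.16] turn opts [ -0.3 179.7] tool y [ 0.246  0.969 -0.   ] z [ 0.969 -0.246 -0.   ]
```

View pics/d5_w.png

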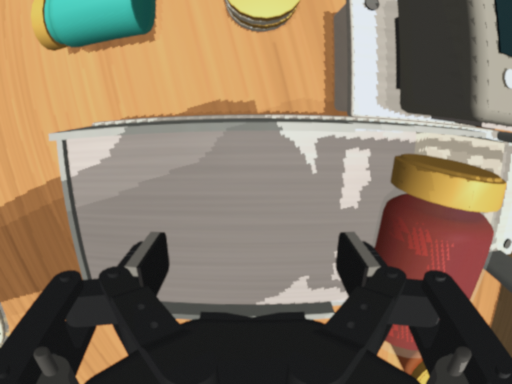

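View pics/d5_ss.png

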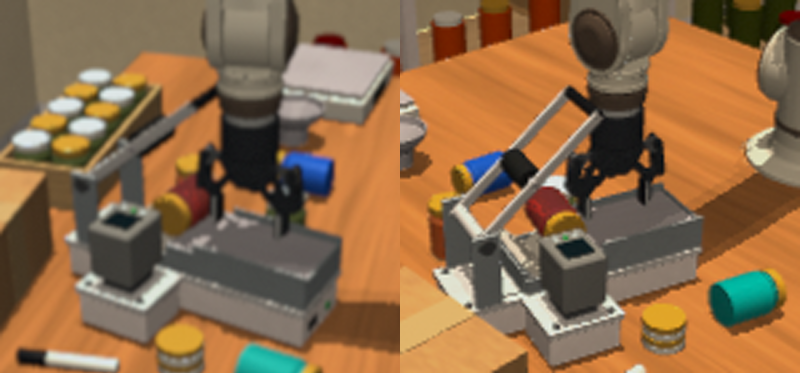

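Request:
{"method": "play_rows", "body": {"rows": [[[0,0,0.3],0,8.5],[[0,0,0.5],0,8.5],[[0,0,0.7],0,8.5],[[0,0,0.9],0,8.5],[[0,0,0.9],0,8.5],[[0,0,0.9],0,8.5]]}}

```text
time: 7.12
ee_pos: [0.5412, 0.0521, 0.1088]
tcp_rot: [168.5, 90.0, 154.2]
wrist_force: [-22.2, 3.4, 13.0]
opening: 0.0848
```

```bash
python3 shot.py d6; python3 st.py d6; python3 - <<'E'
from h import *
print(inv(bot.get_obs()['ee_pos']))
plan(vp(-.17,-.001,.108),AX)
E
```

```text
red 6894 min [-0.0576 -0.0328 -0.006 ] max [0.0152 0.0239 0.0596] rect [array([-0.0185, -0.0018]), array([0.0529, 0.0746]), np.float64(82.5088)]
 y -0.025 top z 0.0326 at x 0.0045; xrange -0.0290 0.0142
 y -0.015 top z 0.0524 at x -0.0424; xrange -0.0576 0.0141
 y -0.005 top z 0.0331 at x 0.0003; xrange -0.0300 0.0141
 y 0.005 top z 0.0581 at x -0.0363; xrange -0.0548 0.0139
 y 0.015 top z 0.0331 at x 0.0023; xrange -0.0300 0.0137
 y 0.025 top z 0.0282 at x 0.0025; xrange -0.0255 0.0101
gold 2584 min [-0.028   0.024  -0.0199] max [0.0233 0.0394 0.0307] rect [array([-0.0023,  0.0318]), array([0.0514, 0.0153]), np.float64(0.7714)]
 y 0.025 top z 0.0301 at x 0.0052; xrange -0.0276 0.0151
 y 0.035 top z 0.0303 at x 0.0054; xrange -0.0280 0.0233
[-0.11054317 -0.00405767 -0.00821111]
t 7.2667 pos [0.5413 0.0521 0.1088] rot [157.6  90.  143.4] q6 [  5.5   3.5  -5.   81.5   0.  109.7] F [-22.2   3.1  12.5] open 0.085
shift cm [ 0.08  0.28 -5.95] turn opts [ -0.2 179.8] tool y [0.246 0.969 0.   ] z [ 0.969 -0.246 -0.001]
```

View pics/d6_w.png

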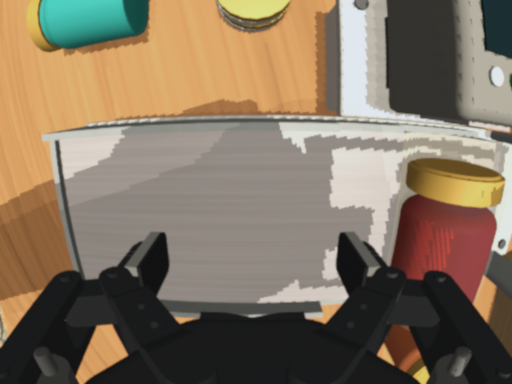

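View pics/d6_ss.png

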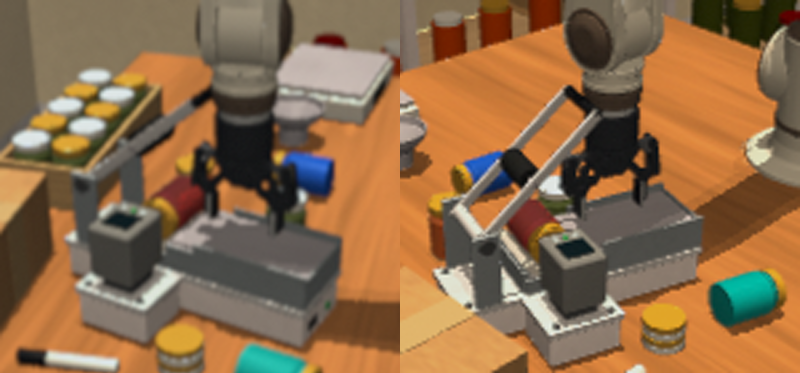

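Request:
{"method": "play_rows", "body": {"rows": [[[0,0,-1],0,8.5],[[0,0,-3],0,8.5],[[-1,0,-6],0,8.5],[[-4,0,-8],0,8.5],[[-8,0,-9],0,8.5],[[-12,0,-9],0,8.5],[[-16,0,-9],0,8.5],[[-20,0,-9],0,8.5],[[-24,0,-9],0,8.5],[[-28,0,-9],0,8.5],[[-28,0,-9],0,8.5],[[-28,0,-9],0,8.5]]}}

```text
time: 8.27
ee_pos: [0.4559, 0.074, 0.3894]
tcp_rot: [23.2, 89.7, 9.0]
wrist_force: [1.3, -0.7, -1.8]
opening: 0.0848
```

```bash
python3 shot.py d7; python3 st.py d7; python3 - <<'E'
from h import *
print(inv(bot.get_obs()['ee_pos']))
f=np.load("pics/d7.npz"); d=f['d']; X=wpts(d,f['pos'],f['rot']); V=np.stack([(X-VEE)@AX,(X-VEE)@AY,X[...,2]],-1)
hsv=cv2.cvtColor(cv2.imread("pics/d7_w.png"),cv2.COLOR_BGR2HSV)
m=(d>0)&(abs(V[...,1])<.038)&(V[...,2]>.26)&(V[...,2]<.35)&(hsv[...,2]<70)&(abs(V[...,0])<.1)
q=V[m]; print('bar',len(q),q.min(0),q.max(0),np.median(q,0))
# head face / vee edges
m=(d>0)&(V[...,2]>.152)&(V[...,2]<.160)&(V[...,1]>.05)&(V[...,1]<.17)&(abs(V[...,0])<.06); q=V[m]; print('head',len(q),np.percentile(q,[1,99],axis=0))
m=(d>0)&(V[...,2]>.109)&(V[...,2]<.115)&(abs(V[...,1])<.07)&(V[...,0]<-.05)&(V[...,0]>-.23); q=V[m]; print('rails',len(q),np.percentile(q,[.5,99.5],axis=0))
E
```

```text
red 1490 min [-0.0299 -0.0474  0.0018] max [0.0159 0.0196 0.0341] rect [array([-0.0078, -0.0136]), array([0.0667, 0.0448]), np.float64(87.5652)]
 y -0.045 top z 0.0325 at x 0.0020; xrange -0.0296 0.0134
 y -0.035 top z 0.0328 at x 0.0034; xrange -0.0292 0.0137
 y -0.025 top z 0.0330 at x -0.0002; xrange -0.0293 0.0131
 y -0.015 top z 0.0329 at x -0.0014; xrange -0.0299 0.0127
 y -0.005 top z 0.0333 at x 0.0012; xrange -0.0297 0.0141
 y 0.005 top z 0.0332 at x 0.0007; xrange -0.0295 0.0130
 y 0.015 top z 0.0331 at x 0.0022; xrange -0.0290 0.0159
gold 185 min [-0.0271  0.0267 -0.0017] max [0.0186 0.0392 0.0303] rect [array([-0.0043,  0.0332]), array([0.0457, 0.0124]), np.float64(0.837)]
 y 0.025 top z 0.0292 at x 0.0082; xrange -0.0271 0.0139
 y 0.035 top z 0.0292 at x 0.0075; xrange -0.0271 0.0186
[-0.19949945 -0.00378948  0.26872211]
bar 1273 [-0.07166473 -0.0378476   0.29918612] [-0.05812597  0.03799314  0.31152745] [-0.06689179  0.00262072  0.30846201]
head 2146 [[-0.02883855  0.06604789  0.15254164]
 [ 0.03153762  0.14180191  0.15897518]]
rails 643 [[-0.22756397 -0.05733464  0.10952364]
 [-0.0689812   0.05759624  0.1140132 ]]
```

View pics/d7_w.png

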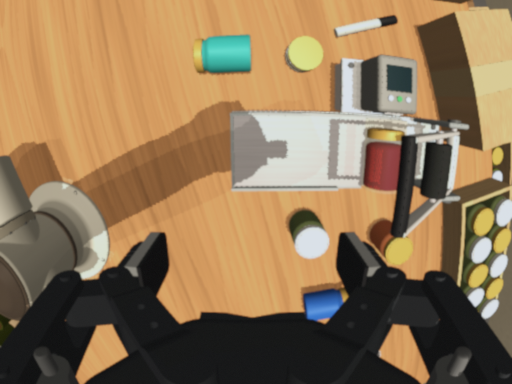

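```bash
python3 - <<'E'
from h import *
plan(vp(-.067,0,.33),AX)
for a in np.arange(.71,.05,-.05): print(round(a,2),'x',round(100-220*np.cos(a),1),'tipz',round(165+220*np.sin(a),1))
E
```

```text
t 8.4167 pos [0.455  0.0739 0.3857] rot [-156.5   89.9 -170.8] q6 [  9.2  -0.3  22.6 113.   -0.  113.5] F [-0.4  0.   0.2] open 0.0849
shift cm [ 5.55  0.44 13.26] turn opts [ -0.2 179.8] tool y [ 0.246  0.969 -0.001] z [ 0.969 -0.246 -0.002]
0.71 x -66.8 tipz 308.4
0.66 x -73.8 tipz 299.9
0.61 x -80.3 tipz 291.0
0.56 x -86.4 tipz 281.9
0.51 x -92.0 tipz 272.4
0.46 x -97.1 tipz 262.7
0.41 x -101.8 tipz 252.7
0.36 x -105.9 tipz 242.5
0.31 x -109.5 tipz 232.1
0.26 x -112.6 tipz 221.6
0.21 x -115.2 tipz 210.9
0.16 x -117.2 tipz 200.1
0.11 x -118.7 tipz 189.2
0.06 x -119.6 tipz 178.2
```

Request:
{"method": "play_rows", "body": {"rows": [[[0,0,3],0,0],[[0,0.2,6],0,0],[[0,0.4,9],0,0],[[0,0.4,12],0,0],[[1,0.4,13.3],0,0],[[2,0.4,13.3],0,0],[[3,0.4,13.3],0,0],[[4,0.4,13.3],0,0],[[5,0.4,13.3],0,0],[[5.5,0.4,13.3],0,0],[[5.5,0.4,13.3],0,0],[[5.5,0.4,13.3],0,0]], "squeeze": 20}}

```text
time: 9.42
ee_pos: [0.5845, 0.0451, 0.3317]
tcp_rot: [-161.6, 89.9, -175.8]
wrist_force: [0.0, 0.1, 0.4]
opening: 0.0001
```

```bash
python3 shot.py e1; python3 - <<'E'
from h import *
print(inv(bot.get_obs()['ee_pos']))
plan(vp(-.0738,0,.2999),AX)
E
```

```text
[-0.0663677  -0.00031619  0.21560776]
t 9.5667 pos [0.585  0.045  0.3326] rot [18.1 90.   3.9] q6 [  4.4  14.4  32.4 108.   -0.  108.6] F [0.7 0.3 0.2] open 0.0005
shift cm [ 3.27  0.03 -0.75] turn opts [ -0.2 179.8] tool y [0.246 0.969 0.   ] z [ 0.969 -0.246  0.001]
```

View pics/e1_w.png

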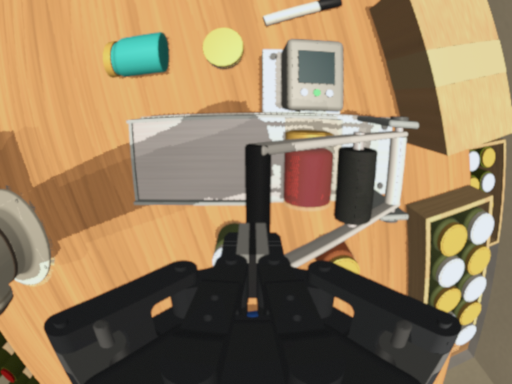

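View pics/e1_ss.png

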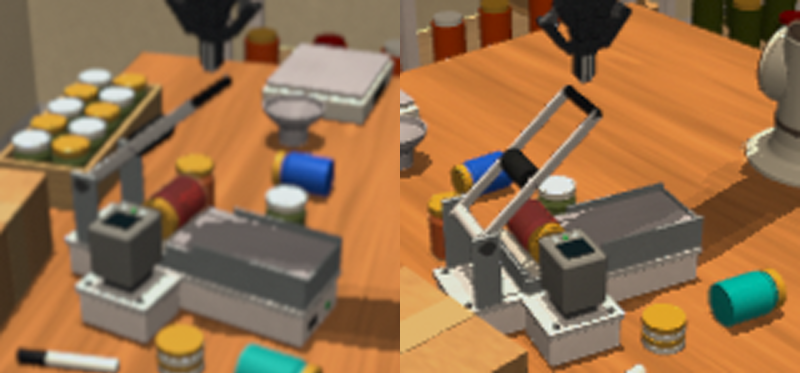

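Request:
{"method": "play_rows", "body": {"rows": [[[1.2,0,0],0,0],[[2.0,0,0],0,0],[[2.4,0,-0.1],0,0],[[2.6,0,-0.2],0,0],[[2.8,0,-0.35],0,0],[[3.0,0,-0.5],0,0],[[3.2,0,-0.65],0,0],[[3.4,0,-0.8],0,0]]}}

```text
time: 10.23
ee_pos: [0.5771, 0.0471, 0.2984]
tcp_rot: [26.9, 90.0, 12.6]
wrist_force: [-1.4, 0.0, 1.9]
opening: 0.0002
```

```bash
python3 shot.py e2; python3 - <<'E'
from h import *
print(inv(bot.get_obs()['ee_pos']))
plan(vp(-.0738,0,.2999),AX)
E
```

```text
[-0.07437405 -0.00029003  0.1810154 ]
t 10.3833 pos [0.5773 0.047  0.298 ] rot [-13.1  90.  -27.4] q6 [  4.7  11.4  24.8 103.4  -0.  108.9] F [0.2 0.3 0.6] open 0.0002
shift cm [-0.19  0.03  0.06] turn opts [ -0.2 179.8] tool y [ 0.246  0.969 -0.   ] z [ 0.969 -0.246  0.   ]
```

View pics/e2_ss.png

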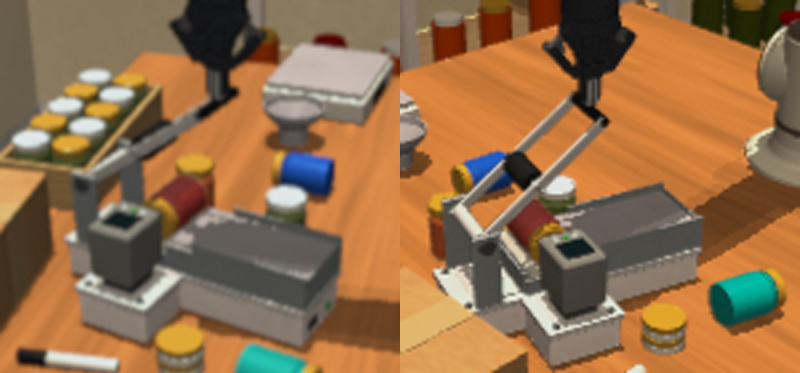

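Request:
{"method": "play_rows", "body": {"rows": [[[0.3,0,-0.3],0,0],[[0.7,0,-0.6],0,0],[[1.1,0,-0.8],0,0],[[1.4,0,-1.1],0,0],[[1.8,0,-1.3],0,0],[[2.2,0,-1.5],0,0],[[2.6,0,-1.8],0,0],[[3.0,0,-2.0],0,0],[[3.3,0,-2.2],0,0],[[3.7,0,-2.4],0,0],[[4.1,0,-2.6],0,0],[[4.5,0,-2.7],0,0]]}}

```text
time: 11.38
ee_pos: [0.5509, 0.0537, 0.2527]
tcp_rot: [36.3, 90.0, 22.1]
wrist_force: [0.0, -0.2, 0.7]
opening: 0.0001
```

```bash
python3 shot.py e3; python3 - <<'E'
from h import *
print(inv(bot.get_obs()['ee_pos']))
plan(vp(-.1152,0,.2109),AX)
E
```

```text
[-0.10147234 -0.00023042  0.13574454]
t 11.5333 pos [0.551  0.0536 0.2527] rot [-152.8   90.  -167. ] q6 [  5.6   6.1  13.6  97.6  -0.  109.8] F [ 0.7 -0.8 -0.3] open -0.0001
shift cm [ 4.18  0.02 -1.37] turn opts [ -0.2 179.8] tool y [ 0.246  0.969 -0.   ] z [ 0.969 -0.246 -0.   ]
```

View pics/e3_ss.png

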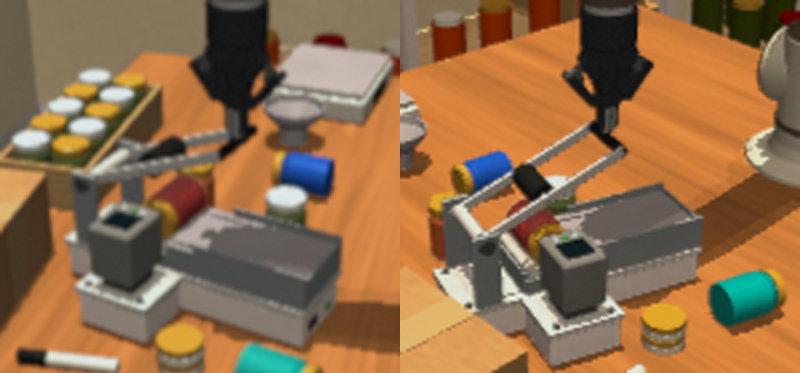

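Request:
{"method": "play_rows", "body": {"rows": [[[0.5,0,-0.2],0,0],[[1.0,0,-0.4],0,0],[[1.5,0,-0.6],0,0],[[2.0,0,-0.8],0,0],[[2.5,0,-1.0],0,0],[[3.0,0,-1.1],0,0],[[3.5,0,-1.2],0,0],[[4.0,0,-1.3],0,0],[[4.4,0,-1.4],0,0],[[4.8,0,-1.5],0,0],[[5.2,0,-1.6],0,0],[[5.4,0,-1.6],0,0]]}}

```text
time: 12.53
ee_pos: [0.5354, 0.0576, 0.1985]
tcp_rot: [-163.3, 90.0, -177.6]
wrist_force: [-0.1, -0.3, -0.0]
opening: -0.0005
```

```bash
python3 shot.py e4; python3 - <<'E'
from h import *
print(inv(bot.get_obs()['ee_pos']))
plan(vp(-.1187,0,.187),AX)
E
```

```text
[-0.11736995 -0.00013605  0.08202113]
t 12.6833 pos [0.5356 0.0576 0.199 ] rot [-164.6   90.  -178.8] q6 [  6.1   2.9   4.3  91.4   0.  110.4] F [0.2 0.1 0.4] open -0.0006
shift cm [ 1.2   0.01 -0.13] turn opts [ -0.2 179.8] tool y [ 0.246  0.969 -0.   ] z [ 0.969 -0.246 -0.   ]
```

View pics/e4_ss.png

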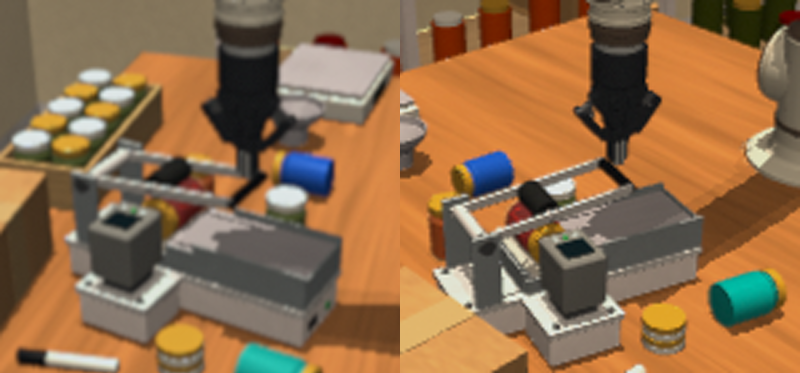

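Nearly down (about 0.15 rad). I press slowly onto the jar.

Request:
{"method": "play_rows", "body": {"rows": [[[0.2,0,0],0,0],[[0.4,0,0],0,0],[[0.6,0,-0.1],0,0],[[0.8,0,-0.1],0,0],[[0.9,0,-0.1],0,0],[[0.9,0,-0.1],0,0]]}}

```text
time: 13.18
ee_pos: [0.5346, 0.0578, 0.1898]
tcp_rot: [-164.6, 90.0, -178.8]
wrist_force: [-0.1, 0.2, -0.4]
opening: 0.0003
```

```bash
python3 - <<'E'
from h import *
plan(vp(-.1187,0,.187),AX)
E
```

```text
t 13.1833 pos [0.5346 0.0578 0.1898] rot [-164.6   90.  -178.8] q6 [  6.2   2.6   3.   90.4   0.  110.4] F [-0.1  0.2 -0.4] open 0.0003
shift cm [ 0.28  0.01 -0.03] turn opts [ -0.2 179.8] tool y [ 0.246  0.969 -0.   ] z [ 0.969 -0.246 -0.   ]
```

Request:
{"method": "play_rows", "body": {"rows": [[[0.1,0,0],0,0],[[0.2,0,0],0,0],[[0.3,0,0],0,0],[[0.3,0,0],0,0]]}}

```text
time: 13.52
ee_pos: [0.5347, 0.0578, 0.1872]
tcp_rot: [28.5, 90.0, 14.2]
wrist_force: [0.6, -0.4, 1.1]
opening: -0.0
```

```bash
python3 - <<'E'
from h import *
plan(vp(-.1187,0,.187),AX)
E
```

```text
t 13.5167 pos [0.5347 0.0578 0.1872] rot [28.5 90.  14.2] q6 [  6.2   2.6   2.7  90.1   0.  110.4] F [ 0.6 -0.4  1.1] open -0.0
shift cm [ 0.02  0.01 -0.04] turn opts [ -0.2 179.8] tool y [0.246 0.969 0.   ] z [ 0.969 -0.246  0.   ]
```

Request:
{"method": "play_rows", "body": {"rows": [[[0.1,0,0],0,0],[[0.2,0,0],0,0],[[0.2,0,0],0,0],[[0.2,0,0],0,0]]}}

```text
time: 13.85
ee_pos: [0.5348, 0.0578, 0.1867]
tcp_rot: [20.1, 89.9, 5.9]
wrist_force: [-3.5, -0.2, 11.8]
opening: -0.0005
```

```bash
python3 shot.py e5; python3 - <<'E'
from h import *
plan(vp(-.1187,0,.187),AX)
E
```

```text
t 14.0 pos [0.5348 0.0578 0.1868] rot [20.9 89.9  6.7] q6 [  6.2   2.5   2.5  89.9   0.  110.4] F [-3.1 -1.2 11.4] open -0.0
shift cm [-0.02  0.01 -0.05] turn opts [ -0.2 179.8] tool y [0.246 0.969 0.001] z [ 0.969 -0.246  0.002]
```

View pics/e5_ss.png

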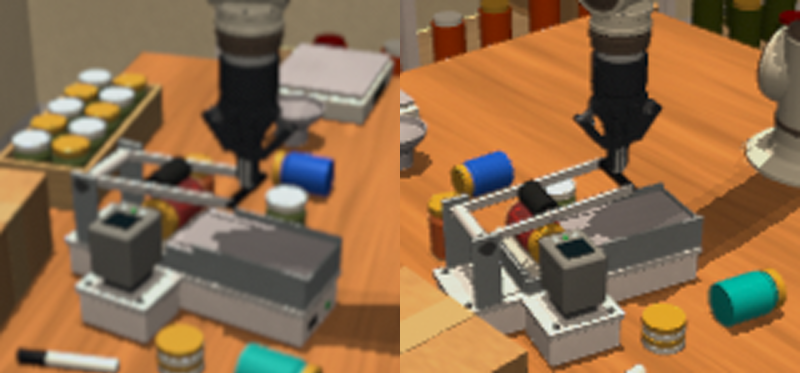

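The force has risen to 12 N with the bar top at 186.8 mm (0.10 rad), so the roller bears on the jar. I release upward and back.

Request:
{"method": "play_rows", "body": {"rows": [[[-0.5,0,0],0,0],[[-2,0,0],0,0],[[-5,0,-1],0,0],[[-9,0,-3],0,0],[[-13,0,-5],0,0],[[-17,0,-7],0,0],[[-20,0,-8],0,0],[[-20,0,-8],0,0],[[-20,0,-8],0,0],[[-20,0,-8],0,0],[[-20,0,-8],0,0],[[-20,0,-8],0,0]]}}

```text
time: 15.0
ee_pos: [0.4572, 0.0774, 0.3836]
tcp_rot: [-155.7, 89.8, -170.0]
wrist_force: [0.7, -0.7, 0.0]
opening: 0.0001
```

```bash
python3 shot.py f1; python3 st.py f1; python3 - <<'E'
from h import *
plan(vp(-.1187,0,.187),AX)
f=np.load("pics/f1.npz"); d=f['d']; X=wpts(d,f['pos'],f['rot']); V=np.stack([(X-VEE)@AX,(X-VEE)@AY,X[...,2]],-1)
hsv=cv2.cvtColor(cv2.imread("pics/f1_w.png"),cv2.COLOR_BGR2HSV)
m=(d>0)&(abs(V[...,1])<.036)&(V[...,2]>.17)&(V[...,2]<.25)&(hsv[...,2]<70)&(V[...,0]<-.08)&(V[...,0]>-.16)
q=V[m]; z=np.percentile(q[:,2],90); print('bar',len(q),np.median(q,0),z,'a',np.arcsin((z-.165)/.22))
E
```

```text
red 1031 min [-0.0301 -0.0467  0.002 ] max [0.0047 0.0217 0.0569] rect [array([-0.0176, -0.0123]), array([0.0342, 0.0664]), np.float64(9.7866)]
 y -0.045 top z 0.0323 at x -0.0006; xrange -0.0295 0.0047
 y -0.035 top z 0.0537 at x -0.0137; xrange -0.0301 -0.0028
 y -0.025 top z 0.0485 at x -0.0152; xrange -0.0301 -0.0070
 y -0.015 top z 0.0485 at x -0.0150; xrange -0.0298 -0.0076
 y -0.005 top z 0.0485 at x -0.0151; xrange -0.0298 -0.0068
 y 0.005 top z 0.0476 at x -0.0151; xrange -0.0295 -0.0075
 y 0.015 top z 0.0466 at x -0.0142; xrange -0.0300 -0.0065
gold 136 min [-0.0279  0.0266  0.0025] max [0.008  0.0353 0.0476] rect [array([-0.0099,  0.0312]), array([0.036 , 0.0082]), np.float64(2.0123)]
 y 0.025 top z 0.0310 at x -0.0100; xrange -0.0275 -0.0079
 y 0.035 top z 0.0466 at x -0.0112; xrange -0.0279 0.0080
t 15.15 pos [0.4571 0.0774 0.3842] rot [-155.5   89.9 -169.7] q6 [ 9.600e+00 -1.000e-01  2.260e+01  1.128e+02 -0.000e+00  1.139e+02] F [0.6 0.5 0.1] open 0.0002
shift cm [19.71  0.04  7.99] turn opts [ -0.3 179.7] tool y [ 0.246  0.969 -0.001] z [ 0.969 -0.246 -0.002]
bar 601 [-0.11826916  0.00041115  0.18612414] 0.18742861383691828 a 0.10212567472707033
```

View pics/f1_w.png

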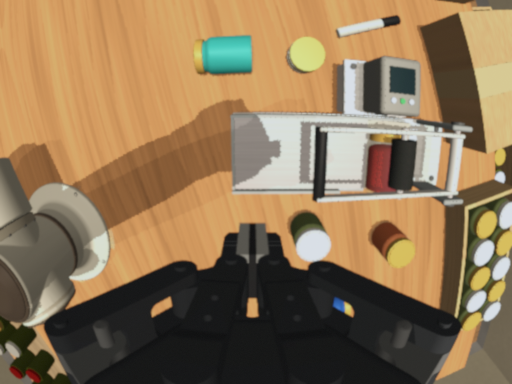

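View pics/f1_ss.png

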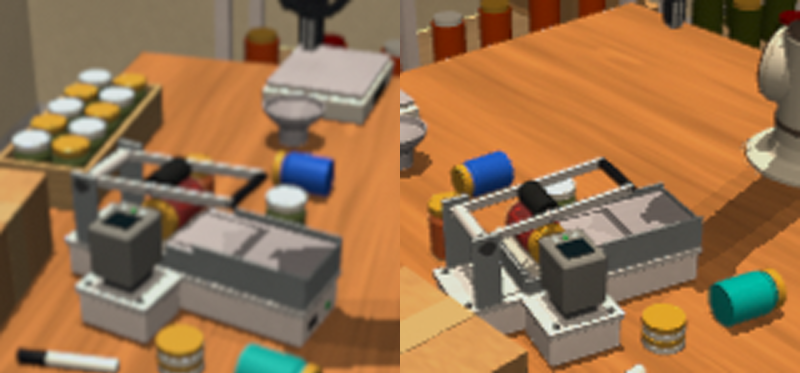

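```bash
python3 -c "
from workcell import bot
print(bot.job_done())"
```

```text
the job is handed in; nothing more can be done
None
```

I rolled the red jar along the deck with one open finger, without lifting it, and it dropped into the vee and settled there while the hold-down arm was still raised. I then pressed the handle bar down with closed fingertips until the force rose to about 12 N, let go, backed off and handed the job in at about 15 s. No verdict was reported.

What my last checks showed:
- **Jar:** the glass lies parallel to the vee, with its top at about 32–33 mm, where a seated jar's top should be. It did not move when the arm came down.
- **Along the vee:** the jar's middle is about 6 mm towards its base end. That is inside the 12 mm limit, but it is not exactly centred.
- **Hold-down arm:** it rests at about 0.10 rad. I could not measure the roller's force on the jar once I let go. I am inferring it from the arm stopping at the expected angle and resting there under its own weight.
- **Robot and other things:** the gripper is clear of everything, and the jars, lids and other things on the bench looked unmoved.

**Unplanned contact:** while the jar dropped in, the gripper's body pressed the handle bar with about 25 N, below the 40 N limit. The arm stayed at about 0.71 rad.

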